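# Fetch the boxed-in tin from the jar rack

## Task

The small brass tin is boxed in on the rack by the three tall jars: move all three jars onto the sheet of brown paper, then stand the tin in the middle of the scale's pan, and then put each jar back on the rack in the very place where it stood. Keep everything upright, drop nothing, and do not disturb the mortar, the pen cup or the scoop.

Things in the scene. Friction and masses are not known exactly. Their poses are not given: they have to be found in the camera images.
- jar_red: white plastic jar with a red lid and a red band round its middle: an upright closed cylinder 58 mm across and 125 mm high (lid: the top 26 mm, as wide as the jar), about 0.24 kg. Origin at the centre of its underside, z up. Where it stands on the rack at the start is its own place. Which jar has which spot varies.
- jar_green: white plastic jar with a green lid and a green band round its middle: an upright closed cylinder 58 mm across and 125 mm high (lid: the top 26 mm, as wide as the jar), about 0.24 kg. Origin at the centre of its underside, z up. Where it stands on the rack at the start is its own place.
- jar_blue: white plastic jar with a blue lid and a blue band round its middle: an upright closed cylinder 58 mm across and 125 mm high (lid: the top 26 mm, as wide as the jar), about 0.24 kg. Origin at the centre of its underside, z up. Where it stands on the rack at the start is its own place.
- tin: small closed brass tin, an upright cylinder 48 mm across and 42 mm high, about 0.16 kg. Origin at the centre of its underside, z up. At the start it stands on the rack in the middle of the back row, with a tall jar close on its left, its right and its front (their centres about 60 mm from the tin's) and the rack's back about 13 mm behind it
- rack: fixed steel counter rack, 150 mm deep (its x) and 240 mm wide (its y). Origin at the centre of its underside; x points from its front to its raised back. Its black floor is 12 mm above the table; front and side rims reach 21 mm, the back 57 mm. In its frame the jar spots are near (x, y) = (-26, 0), (34, 62) and (34, -62) mm, the tin near (34, 0)
- paper_sheet: the side area: a bare sheet of brown kraft paper, 300 mm (its x) by 200 mm (its y), 1.5 mm thick, fixed flat on the table. Origin at its centre on the table. To the left or to the right of the rack, nearer the robot; the scale is on the other side
- pan (a point): centre of the top of the weighing pan of the bench scale: a flat round steel disc, 144 mm across, its top 58 mm above the table, rigid, on a white housing 200 mm by 180 mm. The scale is fixed; the pan's x points away from the housing's black display, z up
- mortar: bystander, loose: brass mortar, 100 mm across and 85 mm high, with its pestle leaning in it (141 mm high in all), beyond the rack. Origin at the centre of its underside. Leave it alone
- pen_cup: bystander, loose: grey cup, 72 mm across and 90 mm high, with three pens (130 mm high in all), beyond the rack on the other side. Origin at the centre of its underside. Leave it alone
- scoop: bystander, loose: spoon-shaped brass herb scoop, 160 mm long, lying flat on the table between the robot and the rack; its x runs along its length to the bowl. Leave it alone
Not all that is in view belongs to the job. There is more than one size of the tin; the one meant has the size given above.

How it is judged:
On the way, in this order (a step that is already met when the one before it is completed fails the run):
1. all three jars stand upright and released on the brown paper (x of jar_red in the frame of paper_sheet between -0.14 and 0.14 m and y of jar_red in the frame of paper_sheet between -0.09 and 0.09 m and height (world z) of each of jar_red, jar_green, jar_blue below 0.008 m and linear speed of each of jar_red, jar_green, jar_blue below 0.02 m/s and angle between each of jar_red, jar_green, jar_blue's own z axis and vertical below 0.08 rad and contact force between the fingers and jar_red below 0.05 N and x of jar_green in the frame of paper_sheet between -0.14 and 0.14 m and y of jar_green in the frame of paper_sheet between -0.09 and 0.09 m and contact force between the fingers and jar_green below 0.05 N and x of jar_blue in the frame of paper_sheet between -0.14 and 0.14 m and y of jar_blue in the frame of paper_sheet between -0.09 and 0.09 m and contact force between the fingers and jar_blue below 0.05 N), for 0.2 s.
2. the tin stands upright and released in the middle of the scale's pan (horizontal distance between tin and pan below 0.015 m and z of tin in the frame of pan between -0.004 and 0.006 m and linear speed of tin below 0.02 m/s and angle between tin's own z axis and vertical below 0.08 rad and contact force between the fingers and tin below 0.05 N), for 0.2 s.
At the end, for the whole second after the job is handed in: each jar stands upright, released and at rest on the rack within 15 mm of the place where it stood at the start, and the tin stands upright, released and at rest on the scale's pan with its centre within 15 mm of the pan's centre (all of step 2 and distance of each of jar_red, jar_green, jar_blue from where it was at the start of the episode below 0.015 m and linear speed of each of jar_red, jar_green, jar_blue below 0.02 m/s and angle between each of jar_red, jar_green, jar_blue's own z axis and vertical below 0.08 rad and contact force between the fingers and jar_red below 0.05 N and contact force between the fingers and jar_green below 0.05 N and contact force between the fingers and jar_blue below 0.05 N); the robot touches nothing.
It fails at once if a jar or the tin is dropped (falls free faster than 0.6 m/s, about 18 mm) ((linear speed of jar_red above 0.6 m/s and contact force between the fingers and jar_red below 0.01 N) or (linear speed of jar_green above 0.6 m/s and contact force between the fingers and jar_green below 0.01 N) or (linear speed of jar_blue above 0.6 m/s and contact force between the fingers and jar_blue below 0.01 N) or (linear speed of tin above 0.6 m/s and contact force between the fingers and tin below 0.01 N)).
It fails at once if a jar or the tin is tipped by more than 0.5 rad (angle between any of jar_red, jar_green, jar_blue, tin's own z axis and vertical above 0.5 rad).
It fails at once if the mortar, the pen cup or the scoop is shifted by more than 20 mm or knocked over (distance of any of mortar, pen_cup, scoop from where it was at the start of the episode above 0.02 m or angle between any of mortar, pen_cup's own z axis and vertical above 0.5 rad).
It also fails if it takes over 147 s, if anything falls off the work surface, if the arm or the gripper's body presses on something with over 40 N, if the wrist force passes 120 N, or if a joint passes its speed limit or range.

## Robot

A 6-joint arm with a two-finger parallel gripper is mounted at the origin on the work surface. World frame = base frame: x ahead of the robot, y to its left, z up, the work surface at z = 0. Lengths are in m, angles in rad, forces in N, time in s.
With the tool pointing down it reaches from about 0.375 to 0.9 m from the base axis. Payload 3.1 kg.
Tool frame: the origin (TCP) lies at the centre of the arm's flange, where the gripper is bolted on; the fingertips stand robot.tip_extent ahead of it and the grasp point (between the pads) lies 164 mm ahead of it (robot.tip_extent is the distance from the TCP to the fingertips, in m); z points along the fingers, y is the line along which they close (so a half turn about z gives the same grasp; the last joint's range is limited). The gripper opens to 87 mm and grips with 3 to 60 N. Pads are 19 mm wide; open, the fingers measure 117 mm over their backs; the gripper's body (75 mm by 190 mm) begins 51 mm behind the grasp point.
Start: joints at [-1.409, 0.527, 1.433, -0, 1.181, -0.178], TCP at [0.208, -0.589, 0.405] pointing down, gripper open.
Joint ranges: [-3.08, 3.08], [-0.75, 2.2], [0.22, 2.44], [-1.43, 4.57], [0, 2.65], [-2.85, 2.85]. Speed limits (rad/s): [2.79, 2.79, 3.14, 3.14, 3.14, 3.14].

## Interface

Orientations are given as a unit quaternion [x, y, z, w].
In Python, from rig import get_obs, camera, hand_in, cut_out, robot gives the robot as it stands.
- The arm moves only by the tool step_arm, never from a script. Its argument "rows" is a list of rows, each a list of 6 numbers: the shift along the world's x, y, z in m, then the turn, a rotation vector about the world's x, y, z in degrees. A call has 1 to 12 rows; each row shifts and turns the commanded pose from where the row before left it; what a row does not reach is not made up. A row lasts 1/8 s, in which the tool goes at most 62.5 mm and 10.7 degrees, less where a joint would pass 70% of its speed; a pose out of reach is approached as far as the arm can. A call is refused whole if a number of a shift passes 0.0625 or a number of a turn 10.7, either way. A call with a gripper value outside its range is refused whole. "jaw" is the finger opening in m, from 0 to 0.087, set as the call begins (left out, the last holds). The fingers move at their own pace and stop on an object; "squeeze" is the grip in N (left out, the last holds). Time passes only in rows, so rows that do not move let the fingers close. It gives the time, the measured TCP pose, the force, the opening and the grip force at its end, in the units of the state.
- get_obs(): the state, without advancing time (a new reading comes with each control period).
- camera(name): name is "scene" or "top" or "wrist"; returns a dict with "pixels" (480x640x3 uint8, blue, green, red), "depth" (480x640 float32, m along the optical axis (not along the pixel's ray), 0 where there is no reading), "fov_y" (degrees; the focal length in pixels is half the picture's height over the tangent of half this angle, whatever the lens; pixels are square), "cx", "cy" (the principal point, pixels), "k1" (the pictures are not rectified: a ray, as slopes to the right and down, at radius r is drawn at 1 + k1 r^2 times it, then the intrinsics apply), "extrinsics" (4x4, takes a point from camera to world coordinates); the wrist camera has in their place "mount" (4x4, takes a point from camera to tool coordinates, whose origin is the TCP and whose axes are the flange's). Camera axes: x right, y up, looking along -z (the intrinsics and any distortion apply to the point x, -y, -z); pixel columns grow to the right and rows downward; lengths in m; the calibration is good to about 2 mm. A picture is of the moment at which its call begins: read the wrist's pose just before it.
- hand_in(): hands the job in; it is judged then, once.
Trained networks look in the newest picture that a camera, given by its name, has taken for a name from the list of things; names that differ only in an ending like _2 or _b are one class to them, and where a whole thing is asked for, a point or a joint stands for the part that bears it (a point fixed in the world has none). Each returns a list of dicts, best first, with "confidence" (0 to 1); they miss things now and then, are a little off and sometimes report something else, mostly with a low value. They report only what shows in the picture. A call takes as long as a camera call. They do not tell look-alikes from the thing itself.
- cut_out(label, camera): "region" (480x640 bool, what is visible of it) and "extent" ([centre column, centre row, width, height] in pixels, round what is visible of it).
The state is a dict: "time": time; "q": joint angles; "joint_velocities": joint speeds; "joint_torque": joint torques, N m; "position": TCP position; "tool_rot": TCP orientation; "ft_force": force on the tool from outside, world axes, zero at the start; "moment": the same for the moment, N m; "grip_width": finger opening in m; "grip_force": force on a finger pad.
Only numpy, scipy, OpenCV 4.12 (cv2) and the standard library are available. Lean on these libraries where they do the work, as an engineer would, in place of code of your own. Each camera call takes 0.05 s, during which the arm holds its last target. There are 200 camera calls.

## Working session

There is one attempt and no reset: what is moved stays moved. The work goes in short steps, Python scripts to look and compute and a tool call to move; the robot and the scene stay as the last step left them, time stands still between calls to the robot, and variables do not carry over. Pictures are saved under pics/ and viewed, at most 14 in all, crops included, and the job is handed in when it is done.

Besides the shell and the picture viewer there is one more tool, called after "Call:" as name([rows], argument=value, ...), one row to a line, values as JSON. step_arm: Moves the arm, as the interface text tells. Its arguments: {"type":"object","properties":{"rows":{"type":"array"},"jaw":{"type":"number"},"squeeze":{"type":"number"}},"required":["rows"]}

```bash
ls; mkdir -p pics; cat > h.py <<'E'
import numpy as np, cv2
from rig import get_obs, camera, hand_in, cut_out, robot
from scipy.spatial.transform import Rotation as R
def look(name, png=None):
    o=get_obs(); c=camera(name)
    if png: cv2.imwrite('pics/'+png, c['pixels'])
    if 'mount' in c:
        T=np.eye(4); T[:3,:3]=R.from_quat(o['tool_rot']).as_matrix(); T[:3,3]=o['position']; c['T']=T@c['mount']
    else: c['T']=np.array(c['extrinsics'])
    f=240/np.tan(np.radians(c['fov_y'])/2)
    c['K']=np.array([[f,0,c['cx']],[0,f,c['cy']],[0,0,1.]])
    return c
def world(c):
    "HxWx3 world points, nan where no depth"
    v,u=np.mgrid[:480,:640].astype(float)
    p=cv2.undistortPoints(np.stack([u.ravel(),v.ravel()],1)[:,None],c['K'],np.array([c['k1'],0,0,0.]))[:,0]
    d=c['depth'].ravel().astype(float); d=np.where(d>0,d,np.nan)
    P=np.stack([p[:,0]*d,-p[:,1]*d,-d],1)@c['T'][:3,:3].T+c['T'][:3,3]
    return P.reshape(480,640,3)
E
python3 - <<'E'
from h import *
print(robot.tip_extent, get_obs())
for n in('scene','top'):
    c=look(n,n+'0.png'); print(n,c['T'].round(3).tolist(),c['fov_y'],c['k1'])
    W=world(c)
    for l in 'jar_red jar_green jar_blue tin rack paper_sheet pan mortar pen_cup scoop'.split():
        for r in cut_out(l,n)[:3]:
            p=W[r['region']]; p=p[~np.isnan(p[:,0])]
            print(l,round(r['confidence'],2),np.round(r['extent']),np.nanpercentile(p,[3,50,97],axis=0).round(3).tolist() if len(p) else 0)
E
```

```text
pics
0.1822 {'time': 0.0, 'q': array([-1.40948072e+00,  5.28429829e-01,  1.43393004e+00, -2.78948220e-05,
        1.18139077e+00, -1.78485178e-01]), 'joint_velocities': array([-0.00132388, -0.00094345,  0.00142305,  0.00120135,  0.00076949,
        0.00093004]), 'joint_torque': array([ 1.05116083e-03, -4.40034592e+01, -1.76592243e+01,  6.33698283e-02,
        5.82089857e-02, -1.53938836e-04]), 'position': array([ 0.20828688, -0.58889108,  0.40378472]), 'tool_rot': array([ 9.85600143e-01,  1.69089309e-01, -3.63427500e-06, -1.07905859e-03]), 'ft_force': array([-0.28998637,  0.1977937 , -0.25658239]), 'moment': array([ 0.00986385,  0.04016655, -0.03382697]), 'grip_force': 0.0, 'grip_width': 0.08697336770901196}
scene [[0.957, -0.191, 0.22, 0.821], [0.291, 0.597, -0.747, -0.778], [0.011, 0.779, 0.627, 0.729], [0.0, 0.0, 0.0, 1.0]] 53.68343403217149 -0.0403227782027109
jar_green 0.71 [333. 232.  30.  57.] [[0.586, -0.018, 0.022], [0.611, -0.012, 0.106], [0.635, 0.026, 0.14]]
jar_blue 0.82 [354. 257.  27.  64.] [[0.645, -0.078, 0.019], [0.674, -0.071, 0.097], [0.697, -0.031, 0.139]]
tin 0.
[... 1843 characters left out ...]
 54.] [[0.734, -0.244, 0.002], [0.789, -0.208, 0.059], [0.828, -0.157, 0.138]]
mortar 0.75 [426. 151.  47.  49.] [[0.734, -0.243, 0.019], [0.788, -0.208, 0.06], [0.823, -0.158, 0.138]]
mortar 0.36 [486. 304.  95. 100.] [[0.374, -0.4, 0.033], [0.464, -0.309, 0.045], [0.559, -0.229, 0.061]]
mortar 0.25 [326. 345.  73.  22.] [[0.37, -0.06, 0.002], [0.395, 0.049, 0.013], [0.41, 0.086, 0.022]]
pen_cup 0.75 [224. 170.  40.  48.] [[0.723, 0.181, 0.004], [0.762, 0.217, 0.057], [0.79, 0.248, 0.125]]
pen_cup 0.42 [322. 228. 119.  82.] [[0.56, -0.103, 0.009], [0.613, 0.016, 0.013], [0.706, 0.129, 0.053]]
scoop 0.9 [325. 346.  72.  22.] [[0.37, -0.06, 0.002], [0.395, 0.049, 0.013], [0.41, 0.086, 0.022]]
```

View pics/top0.png

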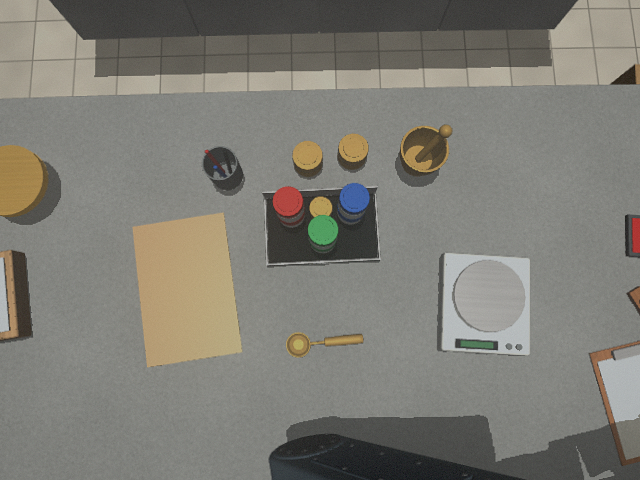

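View pics/scene0.png

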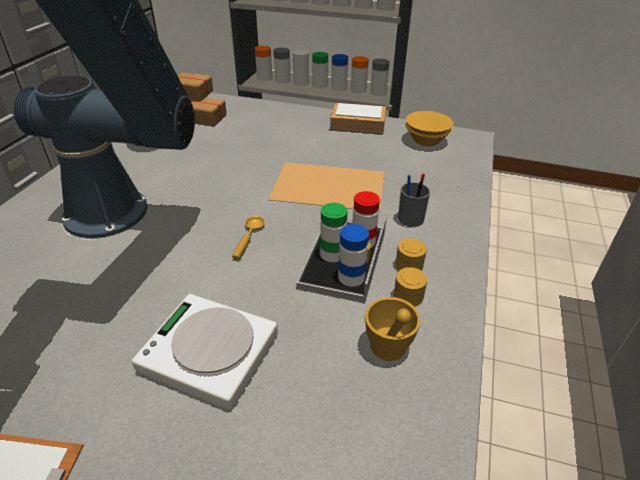

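```bash
cat > meas.py <<'E'
from h import *
def lid(P, zlo, zhi, c0, r=0.045):
    m=(P[:,2]>zlo)&(P[:,2]<zhi)&(np.hypot(P[:,0]-c0[0],P[:,1]-c0[1])<r)
    q=P[m]; (x,y),rad=cv2.minEnclosingCircle(q[:,:2].astype(np.float32))
    lo,hi=np.percentile(q[:,:2],[1,99],axis=0)
    return len(q),np.round([x,y,rad,*((lo+hi)/2),*(hi-lo),np.median(q[:,2])],4)
E
python3 - <<'E'
from meas import *
for n in('scene','top'):
    c=look(n); P=world(c).reshape(-1,3); P=P[~np.isnan(P[:,0])]
    for k,c0 in dict(red=(.658,.075),green=(.601,.011),blue=(.662,-.049)).items(): print(n,k,*lid(P,.131,.145,c0))
    print('tin',*lid(P,.048,.06,(.668,.014),.03))
    print('pan',*lid(P,.052,.066,(.47,-.31),.09))
    m=(abs(P[:,2]-.058)<.006)&(np.hypot(P[:,0]-.47,P[:,1]+.31)<.09)
    q=cv2.convexHull(P[m][:,:2].astype(np.float32)); print(cv2.fitEllipse(q))
    W=world(c)
    r=cut_out('paper_sheet',n)[0]['region']; w=W[r]; w=w[~np.isnan(w[:,0])]; print('paper',cv2.minAreaRect(w[abs(w[:,2])<.01][:,:2].astype(np.float32)))
    r=cut_out('rack',n)[0]['region']; w=W[r]; w=w[~np.isnan(w[:,0])]; b=w[w[:,2]>.048]; print('rack', cv2.minAreaRect(w[:,:2].astype(np.float32)),'back',np.percentile(b,[1,99],0).round(4).tolist(),np.polyfit(b[:,1],b[:,0],1))
E
```

```text
scene red 355 [0.6666 0.077  0.0309 0.6657 0.0754 0.0538 0.0557 0.1378]
scene green 392 [0.6098 0.0109 0.0302 0.6101 0.0098 0.0541 0.0546 0.1379]
scene blue 456 [ 0.669  -0.0486  0.0312  0.67   -0.0504  0.053   0.0559  0.1378]
tin 22 [0.6892 0.0153 0.0135 0.6898 0.0151 0.0067 0.0257 0.0547]
pan 4141 [ 0.4803 -0.319   0.073   0.4814 -0.3205  0.1351  0.1347  0.0593]
((0.48070788383483887, -0.3187905251979828), (0.14290519058704376, 0.14442525804042816), 54.08218765258789)
paper ((0.5124757885932922, 0.30243927240371704), (0.3020613491535187, 0.210013747215271), 7.71710729598999)
rack ((0.6304363012313843, 0.0362786203622818), (0.15783905982971191, 0.29241833090782166), 1.4800604581832886) back [[0.7039, -0.1044, 0.0487], [0.7125, 0.123, 0.0599]] [-0.02575414  0.70842848]
top red 724 [0.6641 0.076  0.0293 0.6638 0.0757 0.0537 0.0539 0.1377]
top green 739 [0.6078 0.0111 0.0289 0.6073 0.011  0.0534 0.0538 0.1376]
top blue 720 [ 0.6681 -0.0501  0.0291  0.6674 -0.0499  0.0535  0.0533  0.1376]
tin 362 [0.6681 0.0136 0.024  0.6713 0.0141 0.0382 0.0451 0.0548]
pan 3975 [ 0.4807 -0.3198  0.072   0.481  -0.3191  0.1327  0.1335  0.0587]
((0.4811093211174011, -0.3196774125099182), (0.14108169078826904, 0.14341990649700165), 9.449784278869629)
paper ((0.5118855834007263, 0.30225706100463867), (0.302162766456604, 0.20088092982769012), 7.744557857513428)
rack ((0.6412817239761353, 0.012971185147762299), (0.16826404631137848, 0.24016845226287842), 1.0464894771575928) back [[0.5995, -0.0987, 0.0482], [0.7089, 0.1293, 0.1376]] [0.04011753 0.69585406]
```

Top view: the red jar is at about px (288,205), green (322,233), blue (354,202), and the tin between them at (320,208). Two look-alike tins sit behind the rack at (308,155) and (353,150). The paper is at (188,290), the scale pan at (489,296). The jar and pan heights agree with the sizes given.

Plan: tool yaw ≈ 0 so the fingers close along y, and grasp jars about 93 mm above their base. Move first to the red jar.

Call:
step_arm([
  [0.0335,0.049,0,0,0,-6.5],
  [0.0335,0.049,0,0,0,-6.5],
  [0.0335,0.049,0,0,0,-6.5],
  [0.0335,0.049,0,0,0,0],
  [0.0335,0.049,0,0,0,0],
  [0.0335,0.049,0,0,0,0],
  [0.0335,0.049,0,0,0,0],
  [0.0335,0.049,0,0,0,0],
  [0.0335,0.049,0,0,0,0],
  [0.0335,0.049,0,0,0,0],
  [0.0335,0.049,0,0,0,0],
  [0.0335,0.049,0,0,0,0],
], jaw=0.087)

```text
time: 2.9
position: [0.6113, 0.0006, 0.4049]
tool_rot: [1.0, -0.0, 0.0, 0.0]
ft_force: [1.1, -0.4, 0.0]
grip_width: 0.0871
grip_force: 0.0
```

```bash
python3 - <<'E'
from meas import *
o=get_obs(); print(o['position'],o['tool_rot'])
c=look('wrist','wrist0.png'); P=world(c).reshape(-1,3); P=P[~np.isnan(P[:,0])]
print(c['T'].round(3).tolist())
for k,c0 in dict(red=(.665,.076),green=(.608,.011),blue=(.668,-.049)).items():
    try: print(k,*lid(P,.131,.145,c0))
    except Exception as e: print(k,e)
print('tin',*lid(P,.048,.06,(.668,.014),.03))
E
```

```text
[6.11310203e-01 5.67752827e-04 4.04938138e-01] [ 9.99999923e-01 -1.68737330e-04  3.11041142e-04  1.72319200e-04]
[[-0.0, 0.957, 0.29, 0.691], [-1.0, -0.0, 0.0, 0.001], [0.0, -0.29, 0.957, 0.384], [0.0, 0.0, 0.0, 1.0]]
red 7337 [0.6637 0.0764 0.0293 0.664  0.0759 0.0534 0.0541 0.1364]
green 6247 [0.6072 0.0116 0.029  0.6082 0.0115 0.0534 0.0535 0.1365]
blue 7493 [ 0.6677 -0.049   0.0292  0.6678 -0.0489  0.0538  0.0535  0.1364]
tin 2988 [0.6678 0.0142 0.0242 0.6677 0.0144 0.0443 0.0441 0.0535]
```

View pics/wrist0.png

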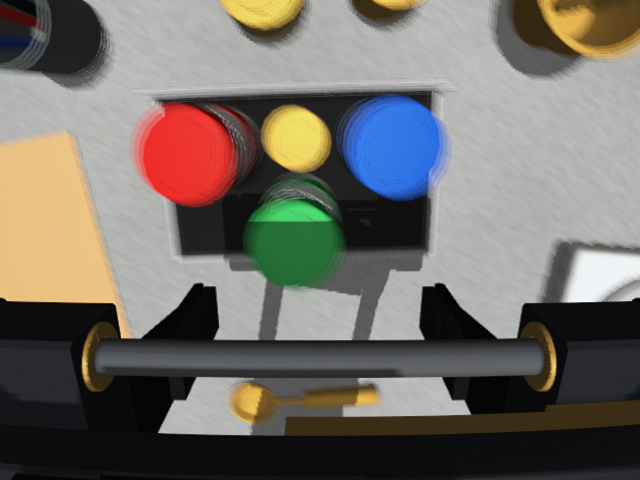

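The wrist view shows red (187,155), tin (297,138), blue (393,147) and green (293,240). All four positions agree with the top camera to within 1–2 mm. Next: descend on the red jar.

Call:
step_arm([
  [0.026,0.038,0,0,0,0],
  [0.0267,0.0376,0,0,0,0],
  [0,0,0,0,0,0],
  [0,0,-0.044,0,0,0],
  [0,0,-0.04,0,0,0],
  [0,0,-0.03,0,0,0],
  [0,0,-0.02,0,0,0],
  [0,0,0,0,0,0],
])

```text
time: 3.95
position: [0.6623, 0.0737, 0.2693]
tool_rot: [1.0, -0.001, -0.002, 0.0]
ft_force: [0.2, -0.3, -0.6]
grip_width: 0.0869
grip_force: 0.0
```

Call:
step_arm([
  [0,0,0,0,0,0],
  [0,0,0,0,0,0],
  [0,0,0,0,0,0],
  [0,0,0,0,0,0],
  [0,0,0,0,0,0],
  [0,0,0,0,0,0],
], jaw=0.05, squeeze=20)

```text
time: 4.7
position: [0.6633, 0.0747, 0.2715]
tool_rot: [1.0, -0.0, 0.001, -0.0]
ft_force: [-0.1, 2.2, 4.8]
grip_width: 0.0578
grip_force: 20.0
```

Call:
step_arm([
  [0,0,0.02,0,0,0],
  [0,0,0.04,0,0,0],
  [0,0,0.04,0,0,0],
  [-0.007,0.024,0.02,0,0,0],
  [-0.014,0.046,0,0,0,0],
  [-0.014,0.048,0,0,0,0],
  [-0.014,0.048,0,0,0,0],
  [-0.012,0.044,0,0,0,0],
  [-0.007,0.028,0,0,0,0],
  [0,0,0,0,0,0],
  [0,0,0,0,0,0],
])

```text
time: 6.08
position: [0.5944, 0.3125, 0.3902]
tool_rot: [1.0, 0.0, -0.001, 0.001]
ft_force: [-0.9, 0.1, -1.2]
grip_width: 0.0574
grip_force: 20.0
```

Call:
step_arm([
  [0,0,-0.03,0,0,0],
  [0,0,-0.04,0,0,0],
  [0,0,-0.03,0,0,0],
  [0,0,-0.015,0,0,0],
  [0,0,-0.008,0,0,0],
  [0,0,-0.004,0,0,0],
  [0,0,-0.002,0,0,0],
  [0,0,0,0,0,0],
  [0,0,0,0,0,0],
])

```text
time: 7.2
position: [0.5951, 0.3125, 0.2624]
tool_rot: [1.0, -0.0, 0.001, -0.0]
ft_force: [0.1, -0.2, -2.6]
grip_width: 0.0574
grip_force: 20.0
```

Call:
step_arm([
  [0,0,-0.0012,0,0,0],
  [0,0,0,0,0,0],
  [0,0,0,0,0,0],
])

```text
time: 7.58
position: [0.5952, 0.3125, 0.261]
tool_rot: [1.0, -0.0, 0.0, -0.0]
ft_force: [-0.4, -0.2, 1.2]
grip_width: 0.0578
grip_force: 20.0
```

Call:
step_arm([
  [0,0,0,0,0,0],
  [0,0,0,0,0,0],
  [0,0,0,0,0,0],
  [0,0,0,0,0,0],
  [0,0,0.03,0,0,0],
  [0,0,0.05,0,0,0],
  [0.003,-0.05,0.05,0,0,0],
  [0.003,-0.06,0,0,0,0],
  [0.003,-0.06,0,0,0,0],
  [0.0036,-0.06,0,0,0,0],
  [0,-0.05,0,0,0,0],
  [0,-0.0213,0,0,0,0],
], jaw=0.087)

```text
time: 9.07
position: [0.6073, 0.0142, 0.3848]
tool_rot: [1.0, -0.002, 0.0, 0.0]
ft_force: [-0.1, 0.1, -0.2]
grip_width: 0.0871
grip_force: 0.0
```

Call:
step_arm([
  [0,0,0,0,0,0],
  [0,0,-0.04,0,0,0],
  [0,0,-0.04,0,0,0],
  [0,0,-0.029,0,0,0],
  [0,0,-0.01,0,0,0],
  [0,0,0,0,0,0],
  [0,0,0,0,0,0],
])

```text
time: 9.95
position: [0.6079, 0.0174, 0.267]
tool_rot: [1.0, 0.0, 0.001, 0.0]
ft_force: [1.1, -1.0, 0.4]
grip_width: 0.0868
grip_force: 0.0
```

Call:
step_arm([
  [0,0,0,0,0,0],
  [0,0,0,0,0,0],
  [0,0,0,0,0,0],
  [0,0,0,0,0,0],
  [0,0,0,0,0,0],
  [0,0,0,0,0,0],
], jaw=0.05)

```text
time: 10.7
position: [0.6075, 0.0165, 0.2661]
tool_rot: [1.0, -0.0, 0.0, 0.0]
ft_force: [0.3, -3.2, 2.8]
grip_width: 0.0583
grip_force: 19.7
```

Call:
step_arm([
  [0,0,0.02,0,0,0],
  [0,0,0.04,0,0,0],
  [0,0,0.04,0,0,0],
  [-0.01,0.027,0.03,0,0,0],
  [-0.016,0.048,0,0,0,0],
  [-0.016,0.048,0,0,0,0],
  [-0.016,0.048,0,0,0,0],
  [-0.016,0.048,0,0,0,0],
  [-0.015,0.045,0,0,0,0],
  [-0.0065,0.0215,0,0,0,0],
  [0,0,0,0,0,0],
  [0,0,0,0,0,0],
])

```text
time: 12.2
position: [0.5116, 0.302, 0.395]
tool_rot: [1.0, -0.0, -0.001, 0.0]
ft_force: [0.5, -0.6, -1.6]
grip_width: 0.0574
grip_force: 20.0
```

Call:
step_arm([
  [0,0,-0.03,0,0,0],
  [0,0,-0.04,0,0,0],
  [0,0,-0.035,0,0,0],
  [0,0,-0.018,0,0,0],
  [0,0,-0.008,0,0,0],
  [0,0,-0.005,0,0,0],
  [0,0,-0.002,0,0,0],
  [0,0,-0.0005,0,0,0],
  [0,0,0,0,0,0],
  [0,0,0,0,0,0],
])

```text
time: 13.45
position: [0.5118, 0.3025, 0.2576]
tool_rot: [1.0, -0.0, 0.0, -0.0]
ft_force: [0.1, -0.2, -1.8]
grip_width: 0.0578
grip_force: 20.0
```

Call:
step_arm([
  [0,0,-0.0015,0,0,0],
  [0,0,-0.0005,0,0,0],
  [0,0,0,0,0,0],
])

```text
time: 13.82
position: [0.512, 0.3024, 0.2557]
tool_rot: [1.0, -0.0, 0.0, -0.0]
ft_force: [0.0, -1.5, 3.0]
grip_width: 0.0577
grip_force: 20.0
```

Call:
step_arm([
  [0,0,0,0,0,0],
  [0,0,0,0,0,0],
  [0,0,0,0,0,0],
  [0,0,0,0,0,0],
  [0,0,0.03,0,0,0],
  [0,0,0.05,0,0,0],
  [0,0,0.05,0,0,0],
  [0.02,-0.045,0.005,0,0,0],
  [0.02,-0.045,0,0,0,0],
  [0.02,-0.045,0,0,0,0],
  [0.02,-0.045,0,0,0,0],
  [0.02,-0.045,0,0,0,0],
], jaw=0.087)

```text
time: 15.32
position: [0.6122, 0.0759, 0.3902]
tool_rot: [1.0, -0.0, 0.0, -0.0]
ft_force: [0.1, 0.7, -0.4]
grip_width: 0.0868
grip_force: 0.0
```

Call:
step_arm([
  [0.02,-0.045,0,0,0,0],
  [0.02,-0.045,0,0,0,0],
  [0.016,-0.0354,0,0,0,0],
  [0,0,0,0,0,0],
  [0,0,0,0,0,0],
  [0,0,-0.04,0,0,0],
  [0,0,-0.04,0,0,0],
  [0,0,-0.029,0,0,0],
  [0,0,-0.01,0,0,0],
  [0,0,0,0,0,0],
  [0,0,0,0,0,0],
])

```text
time: 16.7
position: [0.6684, -0.0477, 0.2729]
tool_rot: [1.0, 0.0, 0.001, 0.0]
ft_force: [-0.7, 0.5, 0.8]
grip_width: 0.087
grip_force: 0.0
```

Call:
step_arm([
  [0,0,0,0,0,0],
  [0,0,0,0,0,0],
  [0,0,0,0,0,0],
  [0,0,0,0,0,0],
  [0,0,0,0,0,0],
  [0,0,0,0,0,0],
], jaw=0.05)

```text
time: 17.45
position: [0.6678, -0.0482, 0.2713]
tool_rot: [1.0, -0.0, 0.0, 0.0]
ft_force: [-0.3, -0.8, 1.3]
grip_width: 0.0577
grip_force: 20.0
```

Call:
step_arm([
  [0,0,0.02,0,0,0],
  [0,0,0.04,0,0,0],
  [0,0,0.04,0,0,0],
  [-0.02,0.028,0.03,0,0,0],
  [-0.027,0.038,0,0,0,0],
  [-0.027,0.038,0,0,0,0],
  [-0.027,0.038,0,0,0,0],
  [-0.027,0.038,0,0,0,0],
  [-0.027,0.038,0,0,0,0],
  [-0.027,0.038,0,0,0,0],
  [-0.027,0.038,0,0,0,0],
  [-0.02,0.028,0,0,0,0],
])

```text
time: 18.95
position: [0.4371, 0.2754, 0.4022]
tool_rot: [1.0, 0.0, 0.0, -0.0]
ft_force: [-0.2, 0.6, -1.6]
grip_width: 0.0575
grip_force: 20.0
```

Call:
step_arm([
  [-0.01,0.016,0,0,0,0],
  [0,0,0,0,0,0],
  [0,0,-0.03,0,0,0],
  [0,0,-0.04,0,0,0],
  [0,0,-0.035,0,0,0],
  [0,0,-0.018,0,0,0],
  [0,0,-0.01,0,0,0],
  [0,0,-0.005,0,0,0],
  [0,0,-0.002,0,0,0],
  [0,0,0,0,0,0],
  [0,0,0,0,0,0],
])

```text
time: 20.32
position: [0.4289, 0.2901, 0.2618]
tool_rot: [1.0, -0.0, 0.001, -0.0]
ft_force: [0.2, -0.6, -2.2]
grip_width: 0.0578
grip_force: 20.0
```

Call:
step_arm([
  [0,0,-0.001,0,0,0],
  [0,0,-0.0005,0,0,0],
  [0,0,0,0,0,0],
])

```text
time: 20.7
position: [0.4289, 0.29, 0.2606]
tool_rot: [1.0, -0.0, 0.001, -0.0]
ft_force: [-1.6, -1.5, 5.3]
grip_width: 0.0574
grip_force: 20.0
```

Call:
step_arm([
  [0,0,0,0,0,0],
  [0,0,0,0,0,0],
  [0,0,0,0,0,0],
  [0,0,0,0,0,0],
  [0,0,0.03,0,0,0],
  [0,0,0.05,0,0,0],
  [0,0,0.06,0,0,0],
  [0.028,-0.033,0,0,0,0],
  [0.028,-0.033,0,0,0,0],
  [0.028,-0.033,0,0,0,0],
  [0.028,-0.033,0,0,0,0],
  [0.028,-0.033,0,0,0,0],
], jaw=0.087)

```text
time: 22.2
position: [0.5694, 0.1239, 0.3995]
tool_rot: [1.0, -0.0, -0.0, -0.0]
ft_force: [0.6, -1.0, -0.6]
grip_width: 0.087
grip_force: 0.0
```

```bash
python3 - <<'E'
from meas import *
o=get_obs(); print(o['position'])
c=look('top','top1.png'); P=world(c).reshape(-1,3); P=P[~np.isnan(P[:,0])]
for k,c0 in dict(red=(.595,.3125),green=(.512,.3025),blue=(.428,.291)).items():
    try: print(k,*lid(P,.121,.135,c0))
    except Exception as e: print(k,e)
try: print('tin',*lid(P,.048,.06,(.668,.014),.03))
except Exception as e: print(e)
c=look('wrist','wrist1.png'); P=world(c).reshape(-1,3); P=P[~np.isnan(P[:,0])]
print('tin w',*lid(P,.048,.06,(.668,.014),.03))
E
```

```text
[0.56944731 0.12387354 0.39952919]
red index -1 is out of bounds for axis 0 with size 0
green 13 [0.5095 0.2745 0.0076 0.5095 0.274  0.0145 0.0021 0.1244]
blue index -1 is out of bounds for axis 0 with size 0
tin 407 [0.6677 0.0139 0.024  0.6678 0.013  0.0449 0.0431 0.0546]
tin w 3217 [0.668  0.0142 0.0243 0.668  0.015  0.0442 0.0449 0.0535]
```

View pics/top1.png

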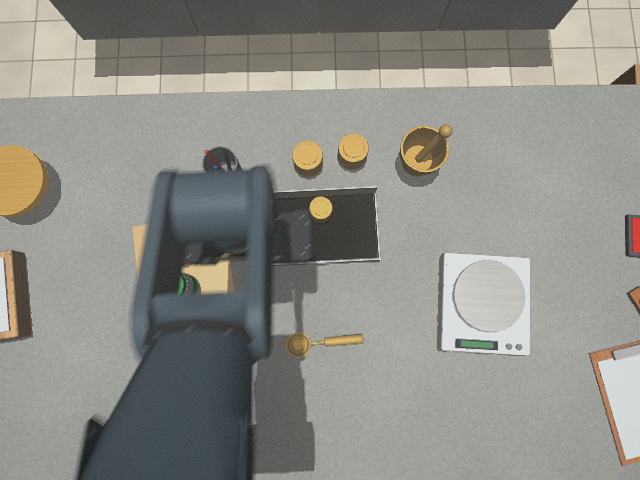

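The arm hides the jars in this view; the tin is at px (320,208) and hasn't moved. Move over the tin and check the jars again.

Call:
step_arm([
  [0.033,-0.036,0,0,0,0],
  [0.033,-0.036,0,0,0,0],
  [0.0326,-0.0377,0,0,0,0],
  [0,0,0,0,0,0],
  [0,0,0,0,0,0],
])

```text
time: 22.92
position: [0.6666, 0.016, 0.399]
tool_rot: [1.0, -0.0, -0.001, -0.001]
ft_force: [-0.1, 0.7, -0.4]
grip_width: 0.0871
grip_force: 0.0
```

```bash
python3 - <<'E'
from meas import *
o=get_obs(); print(o['position'])
for n in('top','scene'):
    c=look(n,n+'2.png'); P=world(c).reshape(-1,3); P=P[~np.isnan(P[:,0])]
    for k,c0 in dict(red=(.595,.3125),green=(.512,.3025),blue=(.428,.291)).items():
        try: print(n,k,*lid(P,.121,.135,c0))
        except Exception as e: print(k,e)
E
```

```text
[0.66659701 0.01600255 0.39901102]
top red 707 [0.5955 0.312  0.0289 0.5953 0.3116 0.0538 0.0524 0.1271]
top green 734 [0.5123 0.3012 0.0287 0.5124 0.3006 0.0533 0.0527 0.1269]
top blue 755 [0.4294 0.2882 0.0288 0.4299 0.2882 0.0523 0.0528 0.1272]
scene red 27 [0.5886 0.3261 0.0154 0.5882 0.331  0.0279 0.0199 0.1279]
scene green 198 [0.5173 0.3031 0.0327 0.5113 0.3016 0.0458 0.0582 0.1279]
scene blue 222 [0.4325 0.2895 0.0323 0.4316 0.2878 0.0548 0.0573 0.1279]
```

Call:
step_arm([
  [0.001,-0.0015,-0.03,0,0,0],
  [0,0,-0.045,0,0,0],
  [0,0,-0.045,0,0,0],
  [0,0,-0.03,0,0,0],
  [0,0,-0.025,0,0,0],
  [0,0,-0.015,0,0,0],
  [0,0,-0.006,0,0,0],
  [0,0,0,0,0,0],
  [0,0,0,0,0,0],
])

```text
time: 24.15
position: [0.6688, 0.0138, 0.2049]
tool_rot: [1.0, -0.0, 0.001, 0.0]
ft_force: [0.5, -1.1, -0.3]
grip_width: 0.0874
grip_force: 0.0
```

Call:
step_arm([
  [0,0,-0.002,0,0,0],
  [0,0,0,0,0,0],
  [0,0,0,0,0,0],
  [0,0,0,0,0,0],
  [0,0,0,0,0,0],
  [0,0,0,0,0,0],
  [0,0,0,0,0,0],
  [0,0,0,0,0,0],
], jaw=0.04)

```text
time: 25.15
position: [0.6684, 0.0138, 0.2017]
tool_rot: [1.0, -0.0, 0.0, -0.0]
ft_force: [0.0, 0.4, 1.0]
grip_width: 0.0477
grip_force: 20.0
```

Call:
step_arm([
  [0,0,0.02,0,0,0],
  [0,0,0.04,0,0,0],
  [0,0,0.04,0,0,0],
  [-0.015,-0.025,0.03,0,0,0],
  [-0.023,-0.041,0,0,0,0],
  [-0.023,-0.041,0,0,0,0],
  [-0.023,-0.041,0,0,0,0],
  [-0.023,-0.041,0,0,0,0],
  [-0.023,-0.041,0,0,0,0],
  [-0.023,-0.041,0,0,0,0],
  [-0.023,-0.041,0,0,0,0],
  [-0.0116,-0.021,0,0,0,0],
])

```text
time: 26.65
position: [0.4796, -0.3214, 0.3331]
tool_rot: [1.0, -0.001, 0.001, 0.001]
ft_force: [0.9, -0.2, -0.5]
grip_width: 0.0478
grip_force: 20.0
```

Call:
step_arm([
  [0,0,0,0,0,0],
  [0,0,0,0,0,0],
  [0,0,0,0,0,0],
])

```text
time: 27.02
position: [0.4812, -0.318, 0.332]
tool_rot: [1.0, 0.001, 0.0, -0.0]
ft_force: [0.2, 0.7, -1.7]
grip_width: 0.0476
grip_force: 20.0
```

Call:
step_arm([
  [0,-0.001,-0.02,0,0,0],
  [0,0,-0.03,0,0,0],
  [0,0,-0.018,0,0,0],
  [0,0,-0.009,0,0,0],
  [0,0,-0.004,0,0,0],
  [0,0,-0.0015,0,0,0],
  [0,0,0,0,0,0],
  [0,0,0,0,0,0],
])

```text
time: 28.02
position: [0.4809, -0.3203, 0.2498]
tool_rot: [1.0, -0.0, 0.0, 0.0]
ft_force: [-0.8, -0.6, -0.9]
grip_width: 0.0472
grip_force: 20.0
```

Call:
step_arm([
  [0,0,-0.001,0,0,0],
  [0,0,0,0,0,0],
  [0,0,0,0,0,0],
])

```text
time: 28.4
position: [0.4807, -0.3202, 0.2482]
tool_rot: [1.0, -0.0, -0.0, -0.0]
ft_force: [0.0, 0.3, -1.6]
grip_width: 0.0477
grip_force: 20.0
```

Call:
step_arm([
  [0,0,-0.0008,0,0,0],
  [0,0,0,0,0,0],
  [0,0,0,0,0,0],
])

```text
time: 28.78
position: [0.4808, -0.3202, 0.2477]
tool_rot: [1.0, -0.0, 0.0, 0.0]
ft_force: [0.1, -0.8, 2.4]
grip_width: 0.0473
grip_force: 20.0
```

Call:
step_arm([
  [0,0,0,0,0,0],
  [0,0,0,0,0,0],
  [0,0,0,0,0,0],
  [0,0,0,0,0,0],
  [0,0,0,0,0,0],
  [0,0,0.03,0,0,0],
  [0,0,0.05,0,0,0],
  [0,0,0.06,0,0,0],
  [0,0.045,0,0,0,0],
  [0,0.045,0,0,0,0],
  [0,0.045,0,0,0,0],
  [0,0.045,0,0,0,0],
], jaw=0.087)

```text
time: 30.28
position: [0.4805, -0.1388, 0.3876]
tool_rot: [1.0, -0.0, 0.0, 0.0]
ft_force: [-0.0, -0.3, -0.9]
grip_width: 0.0872
grip_force: 0.0
```

Call:
step_arm([
  [0,0.045,0,0,0,0],
  [0,0.045,0,0,0,0],
  [0,0.045,0,0,0,0],
  [-0.005,0.045,0,0,0,0],
  [-0.005,0.045,0,0,0,0],
  [-0.005,0.045,0,0,0,0],
  [-0.01,0.045,0,0,0,0],
  [-0.01,0.045,0,0,0,0],
  [-0.01,0.04,0,0,0,0],
  [-0.006,0.025,0,0,0,0],
  [0,0,0,0,0,0],
])

```text
time: 31.65
position: [0.4291, 0.2862, 0.3874]
tool_rot: [1.0, 0.001, 0.0, -0.0]
ft_force: [-0.1, -0.2, 0.6]
grip_width: 0.0869
grip_force: 0.0
```

```bash
python3 - <<'E'
from meas import *
o=get_obs(); print(o['position'],o['q'])
c=look('top','top3.png'); P=world(c).reshape(-1,3); P=P[~np.isnan(P[:,0])]
print('tin',*lid(P,.094,.106,(.481,-.319),.04))
for k,c0 in dict(red=(.595,.3125),green=(.512,.3025),blue=(.428,.291)).items():
    try: print(k,*lid(P,.121,.135,c0))
    except Exception as e: print(k,e)
E
```

```text
[0.42907053 0.28615707 0.38738833] [3.71248604e-01 4.04804169e-01 1.72337784e+00 4.54750250e-05
 1.01326810e+00 1.93927674e+00]
tin 474 [ 0.4806 -0.3202  0.024   0.4817 -0.3204  0.0419  0.0437  0.1008]
red 704 [0.5955 0.3117 0.029  0.5953 0.3117 0.0537 0.0527 0.1271]
green 735 [0.5118 0.3009 0.0288 0.5123 0.3004 0.0533 0.0526 0.127 ]
blue 310 [0.4238 0.2993 0.0242 0.4247 0.3022 0.0418 0.0269 0.1273]
```

Call:
step_arm([
  [0,0.0038,-0.03,0,0,0],
  [0,0,-0.045,0,0,0],
  [0,0,-0.03,0,0,0],
  [0,0,-0.014,0,0,0],
  [0,0,-0.008,0,0,0],
  [0,0,0,0,0,0],
  [0,0,0,0,0,0],
])

```text
time: 32.58
position: [0.4302, 0.2887, 0.2613]
tool_rot: [1.0, -0.0, 0.001, -0.0]
ft_force: [0.2, 0.1, -0.3]
grip_width: 0.0868
grip_force: 0.0
```

Call:
step_arm([
  [0,0,0,0,0,0],
  [0,0,0,0,0,0],
  [0,0,0,0,0,0],
  [0,0,0,0,0,0],
  [0,0,0,0,0,0],
  [0,0,0,0,0,0],
], jaw=0.05)

```text
time: 33.33
position: [0.4298, 0.2887, 0.2605]
tool_rot: [1.0, -0.0, 0.0, -0.0]
ft_force: [0.0, 0.3, 1.2]
grip_width: 0.0576
grip_force: 20.0
```

Call:
step_arm([
  [0,0,0.02,0,0,0],
  [0,0,0.04,0,0,0],
  [0,0,0.045,0,0,0],
  [0.019,-0.027,0.035,0,0,0],
  [0.027,-0.0385,0,0,0,0],
  [0.027,-0.0385,0,0,0,0],
  [0.027,-0.0385,0,0,0,0],
  [0.027,-0.0385,0,0,0,0],
  [0.027,-0.0385,0,0,0,0],
  [0.027,-0.0385,0,0,0,0],
  [0.027,-0.0385,0,0,0,0],
  [0.02,-0.028,0,0,0,0],
])

```text
time: 34.83
position: [0.6584, -0.0379, 0.3993]
tool_rot: [1.0, -0.001, -0.001, 0.0]
ft_force: [0.7, 0.3, -1.7]
grip_width: 0.0573
grip_force: 20.0
```

Call:
step_arm([
  [0.01,-0.0133,0,0,0,0],
  [0,0,0,0,0,0],
  [0,0,0,0,0,0],
  [0,0,0,0,0,0],
])

```text
time: 35.33
position: [0.6671, -0.0477, 0.4005]
tool_rot: [1.0, 0.001, -0.0, -0.0]
ft_force: [-0.7, 0.3, -2.0]
grip_width: 0.0575
grip_force: 20.0
```

Call:
step_arm([
  [0.0006,-0.0015,-0.03,0,0,0],
  [0,0,-0.04,0,0,0],
  [0,0,-0.03,0,0,0],
  [0,0,-0.015,0,0,0],
  [0,0,-0.008,0,0,0],
  [0,0,-0.0035,0,0,0],
  [0,0,-0.0015,0,0,0],
  [0,0,0,0,0,0],
  [0,0,0,0,0,0],
])

```text
time: 36.45
position: [0.6686, -0.0508, 0.2731]
tool_rot: [1.0, -0.0, 0.001, 0.0]
ft_force: [0.4, -0.1, -2.4]
grip_width: 0.0577
grip_force: 20.0
```

Call:
step_arm([
  [0,0,-0.001,0,0,0],
  [0,0,-0.0005,0,0,0],
  [0,0,0,0,0,0],
])

```text
time: 36.83
position: [0.6684, -0.0507, 0.271]
tool_rot: [1.0, -0.0, 0.0, 0.0]
ft_force: [-0.2, 0.3, 0.4]
grip_width: 0.0581
grip_force: 20.0
```

Call:
step_arm([
  [0,0,0,0,0,0],
  [0,0,0,0,0,0],
  [0,0,0,0,0,0],
  [0,0,0,0,0,0],
  [0,0,0.03,0,0,0],
  [0,0,0.05,0,0,0],
  [0,0,0.05,0,0,0],
  [-0.009,0.045,0,0,0,0],
  [-0.009,0.045,0,0,0,0],
  [-0.009,0.045,0,0,0,0],
  [-0.009,0.045,0,0,0,0],
  [-0.009,0.045,0,0,0,0],
], jaw=0.087)

```text
time: 38.33
position: [0.6229, 0.1757, 0.401]
tool_rot: [1.0, -0.0, 0.0, -0.0]
ft_force: [0.5, -0.1, 0.1]
grip_width: 0.087
grip_force: 0.0
```

Call:
step_arm([
  [-0.009,0.045,0,0,0,0],
  [-0.009,0.045,0,0,0,0],
  [-0.009,0.03,0,0,0,0],
  [-0.001,0.0175,0,0,0,0],
  [0,0,0,0,0,0],
  [0,0,0,0,0,0],
  [0,0,0,0,0,0],
])

```text
time: 39.2
position: [0.5959, 0.3105, 0.4009]
tool_rot: [1.0, -0.001, -0.0, 0.0]
ft_force: [0.5, -0.3, 0.5]
grip_width: 0.087
grip_force: 0.0
```

Call:
step_arm([
  [-0.0005,0.001,-0.03,0,0,0],
  [0,0,-0.045,0,0,0],
  [0,0,-0.04,0,0,0],
  [0,0,-0.017,0,0,0],
  [0,0,-0.008,0,0,0],
  [0,0,0,0,0,0],
  [0,0,0,0,0,0],
])

```text
time: 40.08
position: [0.5955, 0.313, 0.2626]
tool_rot: [1.0, -0.0, 0.002, -0.001]
ft_force: [0.0, -0.1, -0.7]
grip_width: 0.0869
grip_force: 0.0
```

Call:
step_arm([
  [0,0,0,0,0,0],
  [0,0,0,0,0,0],
  [0,0,0,0,0,0],
  [0,0,0,0,0,0],
  [0,0,0,0,0,0],
  [0,0,0,0,0,0],
], jaw=0.05)

```text
time: 40.83
position: [0.5949, 0.3129, 0.261]
tool_rot: [1.0, -0.0, 0.0, -0.0]
ft_force: [-1.0, 0.5, 0.6]
grip_width: 0.0572
grip_force: 20.0
```

Call:
step_arm([
  [0,0,0.02,0,0,0],
  [0,0,0.04,0,0,0],
  [0,0,0.045,0,0,0],
  [0.009,-0.027,0.035,0,0,0],
  [0.013,-0.045,0,0,0,0],
  [0.013,-0.045,0,0,0,0],
  [0.013,-0.045,0,0,0,0],
  [0.013,-0.045,0,0,0,0],
  [0.008,-0.03,0,0,0,0],
  [0,0,0,0,0,0],
  [0,0,0,0,0,0],
  [0,0,0,0,0,0],
])

```text
time: 42.32
position: [0.6634, 0.0771, 0.4011]
tool_rot: [1.0, 0.0, -0.0, -0.0]
ft_force: [0.7, -0.2, -2.7]
grip_width: 0.0577
grip_force: 20.0
```

Target TCP z is about 0.2715.

Call:
step_arm([
  [0.0005,-0.001,-0.03,0,0,0],
  [0,0,-0.04,0,0,0],
  [0,0,-0.03,0,0,0],
  [0,0,-0.015,0,0,0],
  [0,0,-0.008,0,0,0],
  [0,0,-0.0035,0,0,0],
  [0,0,-0.0015,0,0,0],
  [0,0,-0.001,0,0,0],
  [0,0,0,0,0,0],
  [0,0,0,0,0,0],
])

```text
time: 43.58
position: [0.6644, 0.0748, 0.2722]
tool_rot: [1.0, -0.0, 0.0, 0.0]
ft_force: [0.3, 0.4, -2.0]
grip_width: 0.0576
grip_force: 20.0
```

Call:
step_arm([
  [0,0,-0.001,0,0,0],
  [0,0,0,0,0,0],
  [0,0,0,0,0,0],
])

```text
time: 43.95
position: [0.6645, 0.0748, 0.2715]
tool_rot: [1.0, -0.0, 0.0, 0.0]
ft_force: [-0.2, -0.4, 1.8]
grip_width: 0.0577
grip_force: 20.0
```

Call:
step_arm([
  [0,0,0,0,0,0],
  [0,0,0,0,0,0],
  [0,0,0,0,0,0],
  [0,0,0,0,0,0],
  [0,0,0.03,0,0,0],
  [0,0,0.05,0,0,0],
  [0,0,0.05,0,0,0],
  [-0.027,0.04,0,0,0,0],
  [-0.027,0.04,0,0,0,0],
  [-0.027,0.04,0,0,0,0],
  [-0.027,0.04,0,0,0,0],
  [-0.027,0.04,0,0,0,0],
], jaw=0.087)

```text
time: 45.45
position: [0.5284, 0.2759, 0.401]
tool_rot: [1.0, -0.0, 0.0, -0.0]
ft_force: [0.4, 1.1, 0.2]
grip_width: 0.0871
grip_force: 0.0
```

Call:
step_arm([
  [-0.0174,0.027,0,0,0,0],
  [0,0,0,0,0,0],
  [0,0,0,0,0,0],
  [0,0,0,0,0,0],
])

```text
time: 45.95
position: [0.5128, 0.3009, 0.4009]
tool_rot: [1.0, -0.001, 0.0, 0.0]
ft_force: [-0.0, 0.2, 0.1]
grip_width: 0.0872
grip_force: 0.0
```

Call:
step_arm([
  [-0.0005,0.0005,-0.03,0,0,0],
  [0,0,-0.045,0,0,0],
  [0,0,-0.04,0,0,0],
  [0,0,-0.017,0,0,0],
  [0,0,-0.008,0,0,0],
  [0,0,0,0,0,0],
  [0,0,0,0,0,0],
])

```text
time: 46.82
position: [0.5121, 0.3025, 0.2623]
tool_rot: [1.0, -0.0, 0.001, -0.0]
ft_force: [-0.2, -0.6, 0.2]
grip_width: 0.087
grip_force: 0.0
```

Call:
step_arm([
  [0,0,0,0,0,0],
  [0,0,0,0,0,0],
  [0,0,0,0,0,0],
  [0,0,0,0,0,0],
  [0,0,0,0,0,0],
  [0,0,0,0,0,0],
], jaw=0.05)

```text
time: 47.58
position: [0.5115, 0.3023, 0.261]
tool_rot: [1.0, -0.0, 0.0, -0.0]
ft_force: [0.1, -0.2, 2.0]
grip_width: 0.0578
grip_force: 20.0
```

Call:
step_arm([
  [0,0,0.02,0,0,0],
  [0,0,0.04,0,0,0],
  [0,0,0.05,0,0,0],
  [0.009,-0.027,0.04,0,0,0],
  [0.014,-0.042,0,0,0,0],
  [0.014,-0.042,0,0,0,0],
  [0.014,-0.042,0,0,0,0],
  [0.014,-0.042,0,0,0,0],
  [0.014,-0.042,0,0,0,0],
  [0.011,-0.035,0,0,0,0],
  [0.006,-0.019,0,0,0,0],
  [0,0,0,0,0,0],
])

```text
time: 49.08
position: [0.6076, 0.0105, 0.4103]
tool_rot: [1.0, -0.001, -0.001, -0.0]
ft_force: [-0.8, 0.0, -2.1]
grip_width: 0.0576
grip_force: 20.0
```

Call:
step_arm([
  [0,0,0,0,0,0],
  [0,0,0,0,0,0],
  [0,0,0,0,0,0],
])

```text
time: 49.45
position: [0.6072, 0.0124, 0.411]
tool_rot: [1.0, 0.0, -0.0, -0.0]
ft_force: [-0.3, 0.2, -1.8]
grip_width: 0.0576
grip_force: 20.0
```

Call:
step_arm([
  [0,-0.001,-0.035,0,0,0],
  [0,0,-0.045,0,0,0],
  [0,0,-0.03,0,0,0],
  [0,0,-0.015,0,0,0],
  [0,0,-0.008,0,0,0],
  [0,0,-0.0035,0,0,0],
  [0,0,-0.0015,0,0,0],
  [0,0,-0.001,0,0,0],
  [0,0,0,0,0,0],
  [0,0,0,0,0,0],
])

```text
time: 50.7
position: [0.6076, 0.0103, 0.2722]
tool_rot: [1.0, -0.0, 0.0, 0.0]
ft_force: [-0.8, -0.1, -1.8]
grip_width: 0.0576
grip_force: 20.0
```

Call:
step_arm([
  [0,0,-0.001,0,0,0],
  [0,0,0,0,0,0],
  [0,0,0,0,0,0],
])

```text
time: 51.08
position: [0.6076, 0.0103, 0.2715]
tool_rot: [1.0, -0.0, 0.0, 0.0]
ft_force: [-1.1, -1.4, 3.6]
grip_width: 0.0577
grip_force: 20.0
```

Call:
step_arm([
  [0,0,0,0,0,0],
  [0,0,0,0,0,0],
  [0,0,0,0,0,0],
  [0,0,0,0,0,0],
  [0,0,0.03,0,0,0],
  [0,0,0.05,0,0,0],
  [0,0,0.05,0,0,0],
  [-0.02,0.045,0,0,0,0],
  [-0.02,0.045,0,0,0,0],
  [-0.02,0.045,0,0,0,0],
  [-0.02,0.045,0,0,0,0],
  [-0.02,0.045,0,0,0,0],
], jaw=0.087)

```text
time: 52.58
position: [0.5067, 0.2366, 0.401]
tool_rot: [1.0, -0.0, 0.0, -0.0]
ft_force: [0.7, 0.2, -0.2]
grip_width: 0.0867
grip_force: 0.0
```

Call:
step_arm([
  [-0.01,0.045,0,0,0,0],
  [0,0.03,0,0,0,0],
  [0,0,0,0,0,0],
  [0,0,0,0,0,0],
])

```text
time: 53.08
position: [0.4974, 0.3098, 0.4006]
tool_rot: [1.0, -0.0, -0.0, 0.0]
ft_force: [-0.3, -0.2, 0.3]
grip_width: 0.0874
grip_force: 0.0
```

```bash
python3 - <<'E'
from meas import *
print(get_obs()['position'])
c=look('top','top4.png'); P=world(c).reshape(-1,3); P=P[~np.isnan(P[:,0])]
for k,c0 in dict(red=(.664,.076),green=(.608,.011),blue=(.668,-.0495)).items():
    try: print(k,*lid(P,.131,.145,c0))
    except Exception as e: print(k,e)
print('tin',*lid(P,.094,.106,(.481,-.319),.04))
E
```

```text
[0.49735976 0.30983219 0.40063983]
red 722 [0.6656 0.0743 0.0291 0.6654 0.0744 0.0543 0.053  0.1377]
green 738 [0.609  0.0099 0.0291 0.6085 0.0094 0.0539 0.0534 0.1377]
blue 714 [ 0.6672 -0.0507  0.0291  0.6671 -0.0508  0.0539  0.0543  0.1378]
tin 473 [ 0.4807 -0.32    0.024   0.4817 -0.3203  0.0421  0.0436  0.1008]
```

View pics/top4.png

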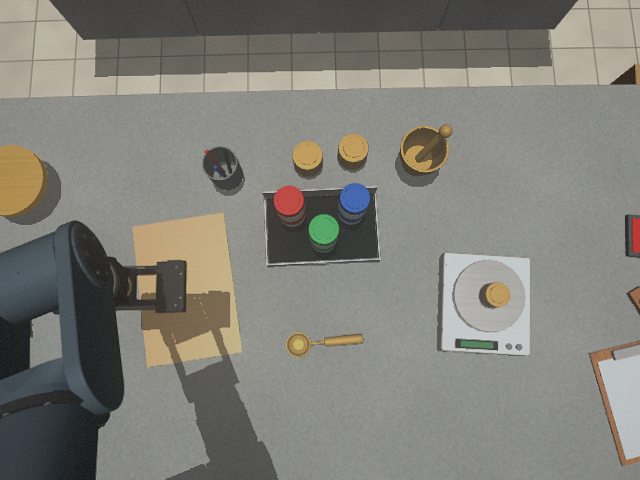

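The final view shows red (289,202), green (323,232) and blue (354,200) back in place on the rack, each within 2 mm of its start by measurement. The tin's top is at (497,294); allowing for parallax from its height it is centred on the pan, about 1 mm off. The mortar, pen cup and scoop haven't moved.

```bash
python3 -c "
from rig import hand_in
print(hand_in())"
```

```text
the job is handed in; nothing more can be done
None
```

The job is handed in: all three jars are back on the rack within about 2 mm of where they stood, the tin is about 1 mm from the pan's centre, and the mortar, pen cup and scoop look unmoved; hand-in returned no verdict.

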